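Open the ground-check vent by four clicks and start the check

TASK

With a fingertip, push the upright post on the round vent dial clockwise (seen from above) by exactly four clicks and not past the fourth, then press the round start key fully down and let it come up again. Push gently, pinch and lift nothing, and leave the square key and the loose things on the counter as they are.

Things in the scene. Friction and masses are not known exactly. Their poses are not given: they have to be found in the camera images.
- chamber: Ground-check chamber, fixed to the counter: a grey metal drum of 144 mm diameter, 60 mm high, with the vent dial on its flat top. Origin: centre of its underside, on the counter. Its -x axis points to the long tick mark on the rim, where the dial's post stands at the start; 11 shorter ticks follow round the rim, 30 degrees apart, one for each click.
- dial_axis (a point): Point on the dial's vertical turning axis, level with the dial's flat upper face (74 mm above the counter). Same axes as the chamber.
- vent_dial (a joint): Angle of the click-stop vent dial (aluminium disc, 112 mm diameter, 14 mm thick) in rad. 0 at the start (its closed end stop), growing as it turns clockwise seen from above. A click (rest position) every pi/6 = 0.5236 rad, the tenth click at the far end stop. Between clicks the dial resists with a torque of up to about 0.15 N m (some 3.5 N at the post); once past the midpoint it snaps by itself to the next click and stays there.
- post_top (a point): Centre of the top of the dial's finger post: an upright black plastic pin of 14 mm diameter (18 mm at its foot) and 29 mm height, standing on the dial's upper face 42 mm from its axis. It is pushed sideways, along its circle; a turn takes about 4 N, and more than 25 N on the post, dial or chamber is too much. At the start it stands on the chamber's -x side.
- start_key (a joint): Travel of the round start key in m: 0 up, 0.006 fully down. Sprung: begins to give at about 1.5 N, fully down at 5 N, comes up when released.
- start_key_top (a point): Centre of the top of the start key at rest: a round white plunger of 28 mm diameter, in a round black collar of 44 mm diameter 12 mm high, standing 10 mm above the collar. It points up, 62 mm above the counter.
- start_box: Grey box, 70 x 70 x 40 mm, fixed to the counter, with the round start key in the middle of its top. Origin: centre of its underside. It may stand on either side of the chamber.
- mark_key (a joint): Travel of the square key, not to be pressed, in m: 0 up, 0.006 fully down.
- mark_box: Another grey box of the same size, on the other side of the chamber, with a white square key (27 x 27 mm, in a square collar of 44 mm) in the middle of its top, 62 mm above the counter. To be left alone. Origin: centre of its underside.
- probe: Aluminium humidity probe lying on the counter, 137 mm long, 18 mm thick. Loose, to be left. Origin: on the counter, near its middle.
- stopper: Green glass bottle stopper standing on the counter, 30 mm diameter, 43 mm high. Loose, to be left. Origin: centre of its underside.
- nut_a: Brass thumb nut, 30 mm over its wings, 16 mm high. Loose, to be left. Origin: centre of its underside.
- nut_b: A second brass thumb nut like nut_a. Loose, to be left.
- clamp: White nylon balloon neck clamp, U-shaped, 60 x 46 x 16 mm. Loose, to be left. Origin: on the counter, inside the U.
- sonde: White plastic radiosonde case, 60 x 85 x 110 mm, standing upright with a short antenna (135 mm high in all). Loose, to be left. Origin: centre of its underside.

How it is judged:
By the outcome, as a careful person would: the job done as asked, in the order asked, and still so for the second after the job is handed in, with the robot touching nothing.
It also fails if it takes over 51 s, if anything falls off the work surface, if the arm or the gripper's body presses on something with over 40 N, if the wrist force passes 120 N, or if a joint passes its speed limit or range.

ROBOT

A 7-joint arm with a two-finger parallel gripper is mounted at the origin on the work surface. World frame = base frame: x ahead of the robot, y to its left, z up, the work surface at z = 0. Lengths are in m, angles in rad, forces in N, time in s.
With the tool pointing down it reaches from about 0.4 to 0.85 m from the base axis. Payload 4.5 kg.
Tool frame: the origin (TCP) lies midway between the tips of the shut fingers; the grasp point (between the pads) lies 19 mm behind it (arm.tcp_to_grasp is the distance from the TCP to the grasp point, in m); y points along the fingers, z is the direction in which the jaws open and shut, and the axes are right-handed (so a half turn about y gives the same grasp; the last joint's range is limited). The gripper opens to 85 mm and grips with 20 to 120 N. Pads are 22 mm wide; open, the fingers measure 114 mm over their backs; the gripper's body (76 mm by 85 mm) begins 54 mm behind the grasp point. The pads swing forward as they close: fully open they stand 13 mm farther back than shut.
Start: joints at [-1.211, 0.689, -0.195, 1.565, 0.157, 0.902, -0.215], TCP at [0.2, 0.592, 0.231] pointing down, gripper open.
Joint ranges: [-3.01, 3.01], [-0.46, 2.08], [-1.47, 1.51], [0.13, 2.56], [-1, 4.14], [0.04, 2.09], [-2.66, 2.66]. Speed limits (rad/s): [2.57, 2.57, 3.14, 3.14, 3.14, 3.14, 3.14].

INTERFACE

Orientations are given as a unit quaternion [x, y, z, w].
In Python, from station import status, imaging, ticket, arm gives the robot as it stands.
- The arm moves only by the shell command python3 -m handwheel 'ROWS'. ROWS is JSON, a list of rows, each a list of 3 entries, a list of its own where there are three numbers: the finger opening in m, from 0 to 0.0854, then the shift along the tool's x, y, z in m, then the turn about the tool's y in rad. A call has 1 to 12 rows; each row shifts and turns the commanded pose from where the row before left it, along the tool's axes as they then stand; what a row does not reach is not made up. A row lasts 1/8 s, in which the tool goes at most 62.5 mm and 10.7 degrees, less where a joint would pass 70% of its speed; a pose out of reach is approached as far as the arm can. A call is refused whole if a number of a shift passes 0.0625 or a number of a turn 0.188, either way. A call with a gripper value outside its range is refused whole. The fingers move at their own pace and stop on an object; the grip force is fixed at half the most. Time passes only in rows, so rows that do not move let the fingers close. It gives the time, the measured TCP pose, the force and the opening at its end, in the units of the state.
- status.read_state(): the state, without advancing time (a new reading comes with each control period).
- imaging.camera(name): name is "side" or "top" or "wrist"; returns the picture (384x512x3 uint8, red, green, blue); there is no depth.
- imaging.calibration(name): a dict with "vfov" (degrees; the focal length in pixels is half the picture's height over the tangent of half this angle, whatever the lens; pixels are square), "cx", "cy" (the principal point, pixels), "rvec" (rotation vector, rad) and "tvec" (3), from world to camera coordinates, as OpenCV has them. Camera axes: x right, y down, z forward; pixel columns grow to the right and rows downward; lengths in m; the calibration is good to about 2 mm. A picture is of the moment at which its call begins: read the wrist's pose just before it. calibration takes no time and is no camera call; for the wrist camera it gives the pose at the moment of the call.
- ticket.job_done(): hands the job in, once; it reports no verdict.
The state is a dict: "time": time; "qpos": joint angles; "qvel": joint speeds; "effort": joint torques, N m; "eef_pos": TCP position; "eef_rot": TCP orientation; "ft_force": force on the tool from outside, world axes, zero at the start; "wrist_torque": the same for the moment, N m; "width": opening from 0.0 (shut) to 1.0 (fully open).
Only numpy, scipy, OpenCV 4.12 (cv2) and the standard library are available. Lean on these libraries where they do the work, as an engineer would, in place of code of your own. Each camera call takes 0.05 s, during which the arm holds its last target.

## Working session

There is one attempt and no reset: what is moved stays moved. The work goes in short steps, Python scripts to look and compute and a shell command to move; the robot and the scene stay as the last step left them, time stands still between calls to the robot, and variables do not carry over. Pictures are saved under pics/ and viewed, and the job is handed in when it is done.

```bash
ls; mkdir -p pics; python3 - <<'E'
from station import status, imaging, ticket, arm
import cv2
for n in("top","side","wrist"):
    c=imaging.calibration(n); print(n,c)
    cv2.imwrite(f"pics/{n}0.png",imaging.camera(n)[:,:,::-1])
print(status.read_state())
E
```

```text
pics
top {'vfov': 57.47432273900224, 'cx': 253.7544852722601, 'cy': 196.96571519183846, 'rvec': array([ 2.15864414, -2.09971559,  0.17545699]), 'tvec': array([-0.00616695,  0.55946322,  0.80846265])}
side {'vfov': 42.70364884786648, 'cx': 259.42398283245564, 'cy': 195.054486084957, 'rvec': array([ 0.33803671, -2.72908986,  1.27500736]), 'tvec': array([0.54070869, 0.14297245, 1.07911049])}
wrist {'vfov': 70.74620689609478, 'cx': 248.5251725875778, 'cy': 188.69322266567946, 'rvec': array([-2.36130749, -1.69562631, -0.23366538]), 'tvec': array([-0.62353448, -0.0341706 ,  0.3780803 ])}
{'time': 0.15, 'qpos': array([-1.21120252,  0.68978348, -0.19452235,  1.56606088,  0.15731222,
        0.90253213, -0.21510848]), 'qvel': array([ 0.0002272 , -0.00139899,  0.00050945, -0.0048101 ,  0.00194732,
       -0.00026357, -0.00089531]), 'effort': array([-5.54084399e-04, -5.39928138e+01, -1.26816764e+00, -1.58718771e+01,
        9.24148830e-03,  6.52989111e-03, -1.11649723e-05]), 'eef_pos': array([0.19992586, 0.59165385, 0.23068485]), 'eef_rot': array([ 0.69824002, -0.11469556,  0.11461945, -0.69725762]), 'ft_force': array([ 0.2626534 , -0.0763349 ,  0.04103686]), 'wrist_torque': array([-0.01093897,  0.0015964 , -0.04356823]), 'width': 1.0015936165593122}
```

View pics/top0.png

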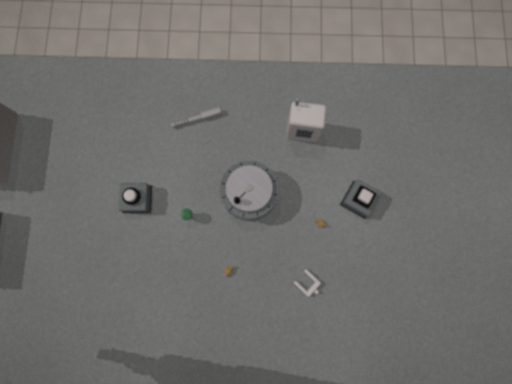

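View pics/side0.png

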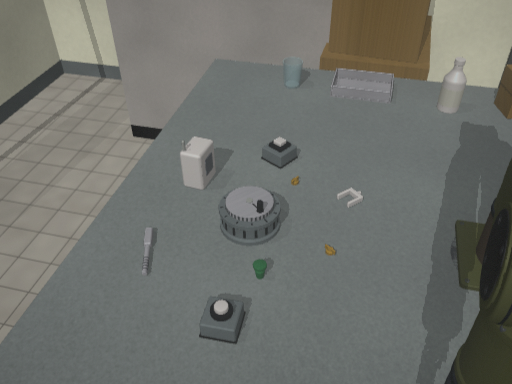

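View pics/wrist0.png

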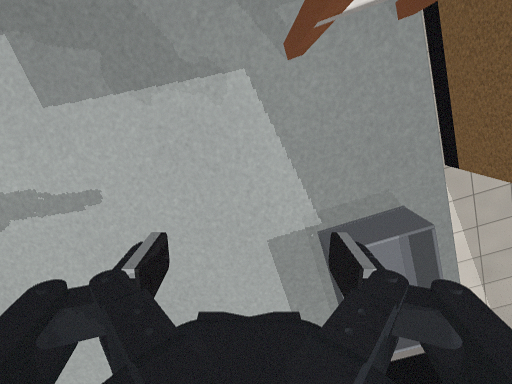

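```bash
cat > h.py <<'E'
import numpy as np,cv2
from station import status, imaging, ticket, arm
def K(c,H=384):
    f=H/2/np.tan(np.radians(c['vfov'])/2); return np.array([[f,0,c['cx']],[0,f,c['cy']],[0,0,1]])
def ray(c,u,v):
    R,_=cv2.Rodrigues(c['rvec']); o=-R.T@c['tvec']; d=R.T@np.linalg.inv(K(c))@np.array([u,v,1.]); return o,d
def plane(c,u,v,z):
    o,d=ray(c,u,v); return o+d*(z-o[2])/d[2]
def tri(c1,p1,c2,p2):
    A=[];b=[]
    for c,p in((c1,p1),(c2,p2)):
        o,d=ray(c,*p); d=d/np.linalg.norm(d); P=np.eye(3)-np.outer(d,d); A.append(P); b.append(P@o)
    return np.linalg.solve(A[0]+A[1],b[0]+b[1])
def proj(c,p):
    return cv2.projectPoints(np.array([p],float),c['rvec'],c['tvec'],K(c),None)[0].ravel()
E
python3 - <<'E'
import cv2,numpy as np
a=cv2.imread('pics/top0.png');b=cv2.imread('pics/side0.png')
def z(i,x,y,w,h,s):return cv2.resize(i[y:y+h,x:x+w],(w*s,h*s),interpolation=cv2.INTER_CUBIC)
cv2.imwrite('pics/t1.png',np.hstack([z(a,215,155,70,70,8)]))
cv2.imwrite('pics/t2.png',np.hstack([z(a,115,175,45,45,8),z(a,335,175,45,45,8)]))
cv2.imwrite('pics/s1.png',z(b,195,170,110,80,7))
cv2.imwrite('pics/s2.png',np.hstack([z(b,195,290,55,55,7),z(b,255,125,55,55,7)]))
E
```

```text
(no output)
```

View pics/t1.png

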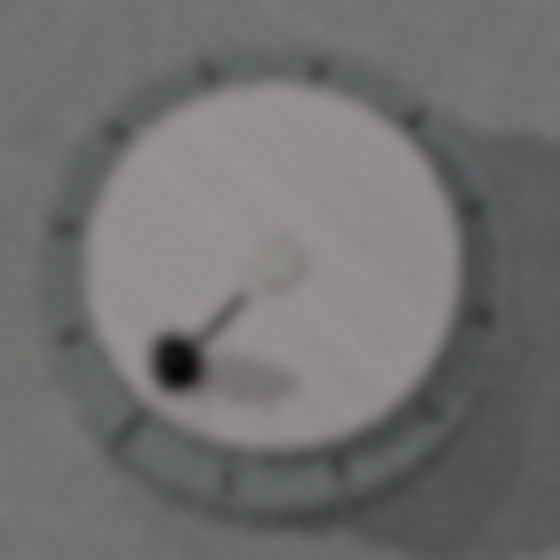

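View pics/t2.png

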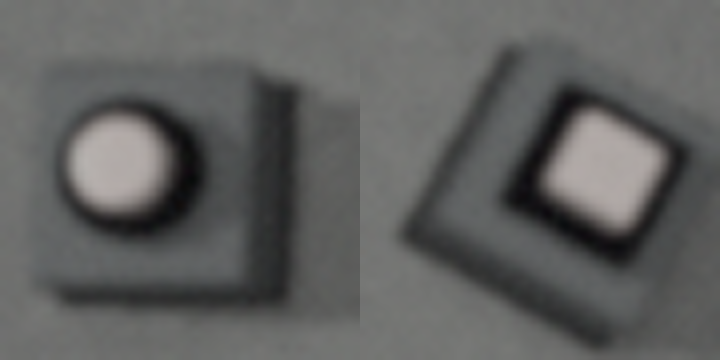

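View pics/s1.png

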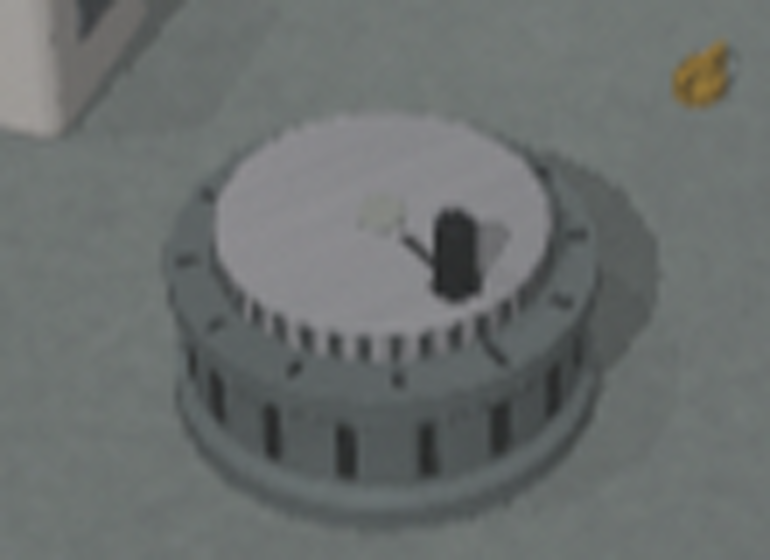

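View pics/s2.png

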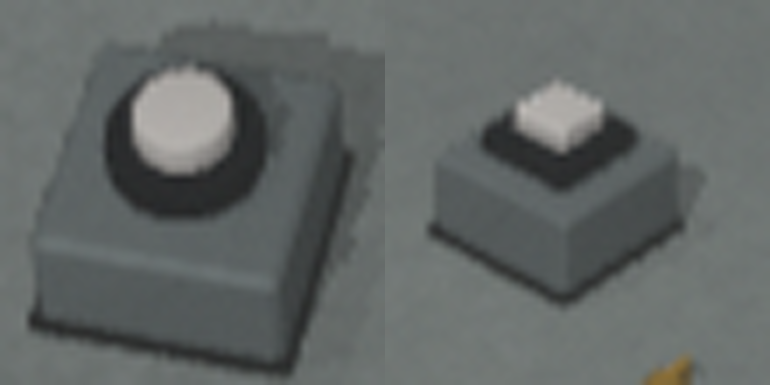

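```bash
cat > m.py <<'E'
from h import *
def blob(img,x0,y0,x1,y1,f,near=None):
    s=img[y0:y1,x0:x1].astype(int); m=f(s).astype(np.uint8)
    n,l,st,ce=cv2.connectedComponentsWithStats(m)
    k=1+np.argmax(st[1:,4]); cs,_=cv2.findContours((l==k).astype(np.uint8),cv2.RETR_EXTERNAL,cv2.CHAIN_APPROX_NONE)
    hull=cv2.convexHull(max(cs,key=len)); e=cv2.fitEllipse(max(cs,key=len))
    return (ce[k]+[x0,y0]),st[k,4],(np.array(e[0])+[x0,y0],e[1]),(cs,)
E
python3 - <<'E'
from m import *
t=cv2.imread('pics/top0.png');s=cv2.imread('pics/side0.png');ct=imaging.calibration('top');cs=imaging.calibration('side')
# compare brightness
print(t[188,270],t[160,250],t[200,237],t[196,131],s[205,240],s[305,221])
R=blob(t,215,155,285,225,lambda a:(a.min(2)>125)); print('dial top',R[:3])
d=R[2][0]; D=plane(ct,*d,.074);print('dial axis',D)
R=blob(s,215,175,285,225,lambda a:(a.min(2)>125)); print('dial side',R[:3]);print(plane(cs,*R[2][0],.074))
R=blob(t,228,190,246,210,lambda a:(a.max(2)<60)); print('post',R[:3]);P=plane(ct,*R[0],.100);print('post',P, np.hypot(*(P-D)[:2]),np.degrees(np.arctan2(*(P-D)[1::-1])))
R=blob(t,120,185,145,210,lambda a:(a.min(2)>120)); print('key',R[:3]);print('key top',plane(ct,*R[0],.062))
R=blob(s,205,290,240,325,lambda a:(a.min(2)>135)); print('key',R[:3]);print('key side',plane(cs,*R[0],.060))
for n,p in dict(stopper=(187,214),nutb=(228,271),nuta=(320,223)).items(): print(n,plane(ct,*p,.03 if n=='stopper' else .01))
# side post top
print('posttop tri',tri(ct,R[0] if 0 else (237,200),cs,(195+455/7,170+216/7)))
print(plane(ct,215+125/8,155+437/8,.06), 'long tick')
E
```

```text
[140 137 142] [108 108 107] [14 11 14] [168 171 177] [142 139 139] [167 171 174]
dial top (array([249.1447099 , 186.45665529]), np.int32(1465), (array([248.42248917, 187.63066864]), (43.60762405395508, 45.135250091552734)))
dial axis [0.57711726 0.02241029 0.074     ]
dial side (array([247.26300294, 200.88714426]), np.int32(1019), (array([248.8335495 , 201.48116684]), (30.55902099609375, 46.3735466003418)))
[0.57551419 0.02737645 0.074     ]
post (array([236.91666667, 200.08333333]), np.int32(24), (array([236.91266823, 200.08733177]), (4.54732608795166, 4.9234490394592285)))
post [0.54213876 0.04722629 0.1       ] 0.04288739530780486 144.64565870856413
key (array([129.05102041, 194.85714286]), np.int32(98), (array([129.02958202, 194.87513828]), (10.054328918457031, 10.630788803100586)))
key top [0.55392579 0.30983234 0.062     ]
key (array([220.48630137, 306.43835616]), np.int32(146), (array([220.47733021, 306.47864723]), (12.213010787963867, 13.546350479125977)))
key side [0.552507   0.31386502 0.06      ]
stopper [0.51515137 0.17366113 0.03      ]
nutb [0.37900662 0.06794989 0.01      ]
nuta [ 0.50393044 -0.15916943  0.01      ]
posttop tri [0.5432889  0.04719995 0.09875786]
[0.52504682 0.06374934 0.06      ] long tick
```

```bash
python3 - <<'E'
from m import *
from scipy.spatial.transform import Rotation as Ro
t=cv2.imread('pics/top0.png');s=cv2.imread('pics/side0.png');ct=imaging.calibration('top');cs=imaging.calibration('side')
for im,c,b,th in((t,ct,(215,155,285,225),124),(s,cs,(215,175,285,225),125)):
    R=blob(im,*b,lambda a:(a.max(2)>th)); h=cv2.convexHull(np.vstack(R[3][0])); e=cv2.minAreaRect(h); ee=cv2.fitEllipseDirect(h)
    for q in(e,ee):
        p=np.array(q[0])+b[:2]; print(p,q[1],plane(c,*p,.074))
# ticks: top image all 12 tick px from zoom
T=[(125,437),(228,480),(340,465),(432,408),(482,316),(473,208),(415,118),(318,70),(208,72),(116,131),(66,228),(70,336)]
W=np.array([plane(ct,215+(a+.5)/8-.5,155+(b+.5)/8-.5,.06) for a,b in T])
A=np.c_[2*W[:,:2],np.ones(12)]; x=np.linalg.lstsq(A,(W[:,:2]**2).sum(1),rcond=None)[0]
c=x[:2]; print('tick centre',c,np.hypot(*(W[:,:2]-c).T)); a=np.degrees(np.unwrap(np.arctan2(W[:,1]-c[1],W[:,0]-c[0]))); print(a, np.mean(a-30*np.arange(12)))
st=status.read_state();print(st['eef_pos']);print(Ro.from_quat(st['eef_rot']).as_matrix().round(3))
E
```

```text
[248.5 187.5] (45.0, 45.0) [0.57743932 0.02223549 0.074     ]
[248.44756699 187.66114807] (44.98066711425781, 45.99046325683594) [0.57704493 0.02234834 0.074     ]
[249. 202.] (32.0, 46.0) [0.57466777 0.02904023 0.074     ]
[248.78993225 201.48711777] (32.303409576416016, 46.810646057128906) [0.57560548 0.02742054 0.074     ]
tick centre [0.57794058 0.02276847] [0.06678339 0.06487299 0.06272589 0.06412962 0.06529349 0.06440288
 0.06476881 0.06433948 0.06507082 0.0643331  0.06356159 0.06364933]
[140.95293398 170.42452401 201.05585353 230.7601939  259.30774379
 289.16016754 318.85511772 348.72366738 378.91368726 408.97595919
 439.50544567 469.8668696 ] 139.70851363024636
[0.19992586 0.59165385 0.23068485]
[[ 0.947 -0.     0.32 ]
 [-0.32  -0.001  0.947]
 [ 0.    -1.    -0.001]]
```

```bash
python3 -m handwheel '[[0,[0,0,0],-0.174],[0,[0,0,0],-0.174],[0,[0,0,0],-0.174],[0,[0,0,0],-0.174],[0,[0,0,0],-0.174],[0,[0,0,0],-0.174],[0,[0,0,0],-0.173]]'
cat > go.py <<'E'
import sys
from h import *
from scipy.spatial.transform import Rotation as Ro
def rel(target):
    st=status.read_state(); M=Ro.from_quat(st['eef_rot']).as_matrix(); d=np.array(target)-st['eef_pos']
    print('t',st['time'],'pos',st['eef_pos'].round(4),'xyaw',np.degrees(np.arctan2(M[1,0],M[0,0])).round(1),'tool shift',(M.T@d).round(4),'F',st['ft_force'].round(2),'w',st['width'],'q',st['qpos'].round(2))
if __name__=='__main__': rel([float(a) for a in sys.argv[1:4]])
E
python3 - <<'E'
from go import *
C=np.array([.577,.0235]);a=np.radians(141.5);P=C+.042*np.array([np.cos(a),np.sin(a)]);d=np.array([np.sin(a),-np.cos(a)])
T=P-d*.033;print(P,T,np.degrees(np.arctan2(d[1],d[0])));rel([*T,.18])
E
```

```text
time: 1.02
eef_pos: [0.2001, 0.5918, 0.2309]
eef_rot: [0.637, 0.306, -0.307, -0.637]
ft_force: [-0.8, 0.1, -0.3]
width: -0.004
[0.54413046 0.04964561] [0.52358747 0.02381955] 51.49999999999999
t 1.025 pos [0.2001 0.5918 0.2309] xyaw 51.4 tool shift [-0.2419  0.0514 -0.6072] F [-0.82  0.08 -0.3 ] w -0.0038852155323657682 q [-1.03  0.73 -0.54  1.55  0.43  0.98  0.77]
```

```bash
python3 -m handwheel '[[0,[-0.02,0,-0.05],0],[0,[-0.02,0,-0.05],0],[0,[-0.02,0,-0.05],0],[0,[-0.02,0,-0.05],0],[0,[-0.02,0,-0.05],0],[0,[-0.02,0,-0.05],0],[0,[-0.02,0,-0.05],0],[0,[-0.02,0,-0.05],0],[0,[-0.02,0,-0.05],0],[0,[-0.02,0,-0.05],0],[0,[-0.02,0,-0.05],0],[0,[-0.02,0,-0.05],0]]'; python3 go.py .5236 .0238 .14
```

```text
time: 2.52
eef_pos: [0.5165, 0.0266, 0.2312]
eef_rot: [-0.638, -0.305, 0.305, 0.638]
ft_force: [-0.1, 0.6, -0.9]
width: -0.001
t 2.525 pos [0.5165 0.0266 0.2312] xyaw 51.1 tool shift [ 0.0023  0.0912 -0.0073] F [-0.11  0.56 -0.86] w -0.000698289459720502 q [ 0.25  0.6  -0.62  1.87  0.47  0.81  1.83]
```

```bash
python3 -m handwheel '[[0,[0.002,0.045,-0.007],0],[0,[0,0.045,0],0],[0,[0,0,0],0]]'; python3 go.py .5236 .0238 .085; python3 - <<'E'
from h import *
for n in("top","side","wrist"):
    i=imaging.camera(n)[:,:,::-1]; cv2.imwrite(f"pics/{n}1.png",i)
    if n=='top': cv2.imwrite('pics/t3.png',cv2.resize(i[140:240,190:300],None,fx=6,fy=6,interpolation=cv2.INTER_CUBIC))
    if n=='side': cv2.imwrite('pics/s3.png',cv2.resize(i[130:250,190:320],None,fx=5,fy=5,interpolation=cv2.INTER_CUBIC))
E
```

```text
time: 2.9
eef_pos: [0.5201, 0.0248, 0.1388]
eef_rot: [-0.637, -0.302, 0.307, 0.639]
ft_force: [-0.7, 0.3, 0.4]
width: 0.0
t 2.9 pos [0.5201 0.0248 0.1388] xyaw 51.1 tool shift [ 0.0017  0.0538 -0.0035] F [-0.73  0.34  0.41] w 0.0004791602698118128 q [ 0.18  0.74 -0.52  1.95  0.61  0.62  1.72]
```

View pics/t3.png

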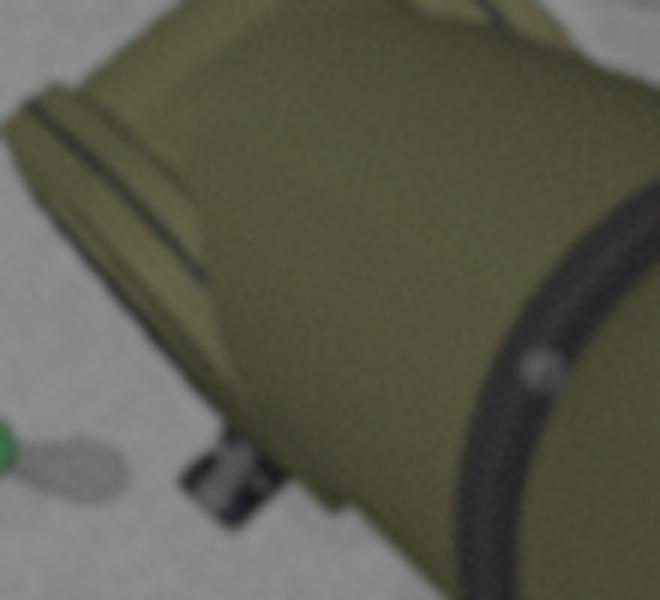

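View pics/s3.png

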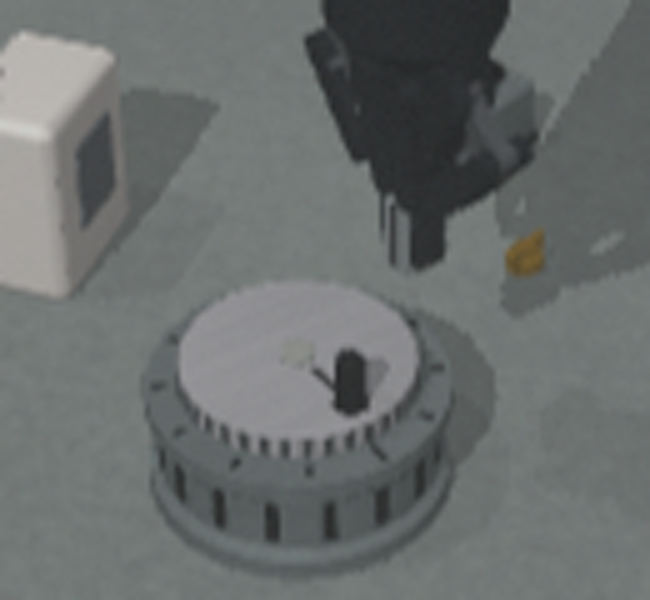

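View pics/wrist1.png

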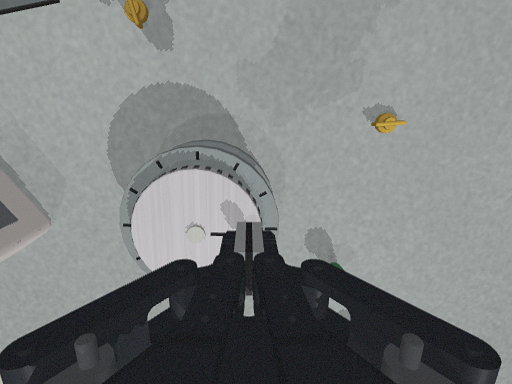

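```bash
python3 - <<'E'
from h import *
c=imaging.calibration('wrist')
im=cv2.imread('pics/wrist1.png')
print('hub wrist',plane(c,195.5,233,.074)); print('hub side',plane(imaging.calibration('side'),190+296/5,130+351/5,.074),'hub top',plane(imaging.calibration('top'),215+276/8,155+264/8,.074))
T=[(197.5,156),(160,165),(134,191),(127,225),(139,260),(236,167),(264,194),(271,229)]
W=np.array([plane(c,*p,.06) for p in T])
A=np.c_[2*W[:,:2],np.ones(len(W))]; x=np.linalg.lstsq(A,(W[:,:2]**2).sum(1),rcond=None)[0][:2]
print(x,np.hypot(*(W[:,:2]-x).T),np.degrees(np.arctan2(*(W[:,:2]-x).T[::-1])))
s=imaging.calibration('side')
from go import *
st=status.read_state()
print('tcp in side',(proj(s,st['eef_pos'])-[190,130])*5)
E
```

```text
hub wrist [0.57576127 0.0210077  0.074     ]
hub side [0.57588305 0.02282227 0.074     ] hub top [0.57629122 0.01981864 0.074     ]
[0.57652914 0.02308582] [0.06550565 0.06528557 0.06501822 0.06481109 0.06614378 0.06549278
 0.06611063 0.06444466] [-130.39112439 -101.3149693   -71.52929619  -41.79749595   -9.96101334
 -159.82923632  170.45358062  140.63406952]
tcp in side [406.95798404 254.62335788]
```

```bash
cat > arc.py <<'E'
import sys
from go import *
C=np.array([.5765,.022]); A0=140.3
def tgt(turn,off=.018,z=.085):
    a=np.radians(A0-turn); r=np.array([np.cos(a),np.sin(a)]); d=np.array([r[1],-r[0]])
    T=C+.042*r-off*d; rel([*T,z]); print(' want yaw',A0-90-turn)
    st=status.read_state(); p=st['eef_pos'][:2]-C; M=Ro.from_quat(st['eef_rot']).as_matrix(); x=M[:2,0]; x=x/np.hypot(*x)
    # post centre, if touching the finger's +x face: p + x*.018 + s*zaxis on radius .042
    z=np.array([-x[1],x[0]]); q=p+.018*x; b=q@z; s=-b+np.sqrt(max(0,b*b-(q@q-.042**2))); w=q+s*z
    print(' implied turn if touching',(A0-np.degrees(np.arctan2(w[1],w[0]))).round(1),'slide along face',round(s,4))
tgt(float(sys.argv[1]),float(sys.argv[2]))
E
python3 arc.py 0 .03
```

```text
t 3.05 pos [0.5235 0.0263 0.1427] xyaw 51.1 tool shift [ 0.0004  0.0577 -0.0014] F [ 0.42  0.24 -0.47] w -0.0024763483577051717 q [ 0.18  0.73 -0.52  1.94  0.61  0.62  1.72]
 want yaw 50.30000000000001
 implied turn if touching -17.3 slide along face -0.0036
```

```bash
python3 -m handwheel '[[0,[0,0.03,-0.0015],0.014],[0,[0,0.027,0],0],[0,[0,0,0],0],[0,[0,0,0],0]]'; python3 arc.py 0 .018
```

```text
time: 3.55
eef_pos: [0.525, 0.0251, 0.086]
eef_rot: [0.64, 0.301, -0.299, -0.64]
ft_force: [-1.0, -0.5, -1.0]
width: -0.002
t 3.55 pos [0.525  0.0251 0.086 ] xyaw 50.3 tool shift [0.0125 0.0011 0.0004] F [-0.98 -0.51 -0.96] w -0.001906710440727052 q [ 0.12  0.82 -0.43  1.98  0.7   0.49  1.63]
 want yaw 50.30000000000001
 implied turn if touching -17.4 slide along face -0.0015
```

Approach to the nominal contact point, then push to roughly the first midpoint.

```bash
python3 -m handwheel '[[0,[0.006,0,0],0],[0,[0.006,0,0],0],[0,[0.003,0,0.001],0.07],[0,[0.003,0,0.001],0.07],[0,[0.003,0,0.001],0.07]]'; python3 arc.py 20 .018
```

```text
time: 4.18
eef_pos: [0.5345, 0.0414, 0.0845]
eef_rot: [0.669, 0.23, -0.232, -0.668]
ft_force: [-2.4, -2.6, 2.8]
width: 0.002
t 4.175 pos [0.5345 0.0414 0.0845] xyaw 38.1 tool shift [ 0.0089 -0.0005  0.0028] F [-2.44 -2.57  2.8 ] w 0.001658162294968406 q [ 0.06  0.82 -0.38  1.94  0.61  0.49  1.48]
 want yaw 30.30000000000001
 implied turn if touching 8.0 slide along face 0.0007
```

```bash
python3 - <<'E'
from h import *
for n in("side","wrist"):
    i=imaging.camera(n)[:,:,::-1]; cv2.imwrite(f"pics/{n}2.png",i)
    if n=='side': cv2.imwrite('pics/s4.png',cv2.resize(i[130:250,190:320],None,fx=5,fy=5,interpolation=cv2.INTER_CUBIC))
E
```

```text
(no output)
```

View pics/s4.png

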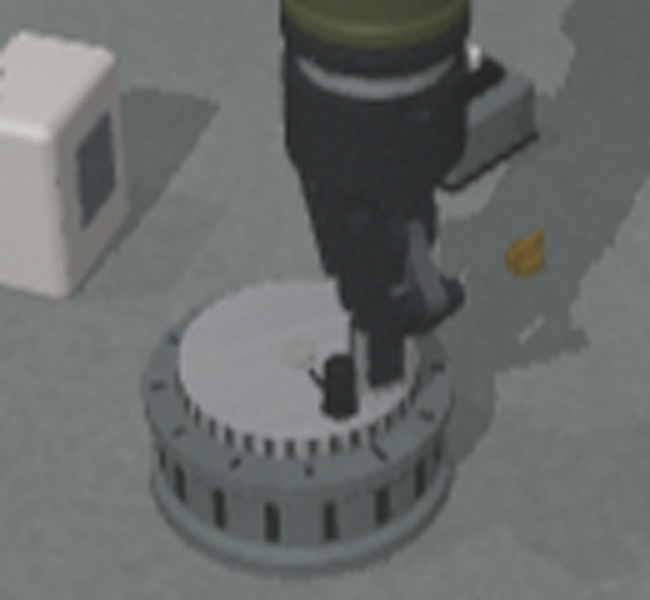

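View pics/wrist2.png

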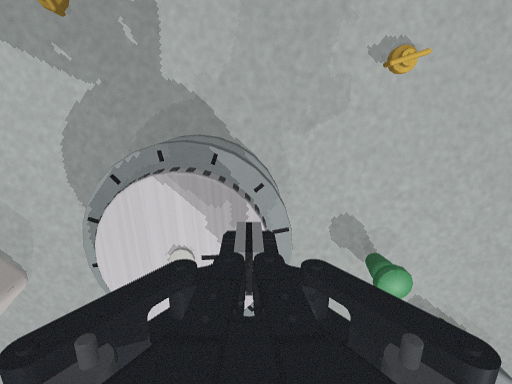

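```bash
python3 -m handwheel '[[0,[0.003,0,0.001],0.07],[0,[0.003,0,0.001],0.07],[0,[0.003,0,0.001],0.07],[0,[0.003,0,0.001],0.07],[0,[0,0,0],0]]'; python3 arc.py 30 .018
python3 - <<'E'
from h import *
i=imaging.camera('side')[:,:,::-1]; cv2.imwrite('pics/s5.png',cv2.resize(i[130:250,190:320],None,fx=5,fy=5,interpolation=cv2.INTER_CUBIC))
E
```

```text
time: 4.9
eef_pos: [0.5443, 0.0532, 0.0846]
eef_rot: [-0.693, -0.138, 0.136, 0.694]
ft_force: [-0.4, -0.1, -0.1]
width: -0.001
t 4.9 pos [0.5443 0.0532 0.0846] xyaw 22.3 tool shift [ 0.0014 -0.0004  0.0016] F [-0.44 -0.1  -0.15] w -0.0005061195991077601 q [ 0.01  0.82 -0.31  1.92  0.51  0.48  1.29]
 want yaw 20.30000000000001
 implied turn if touching 28.1 slide along face 0.0009
```

View pics/s5.png

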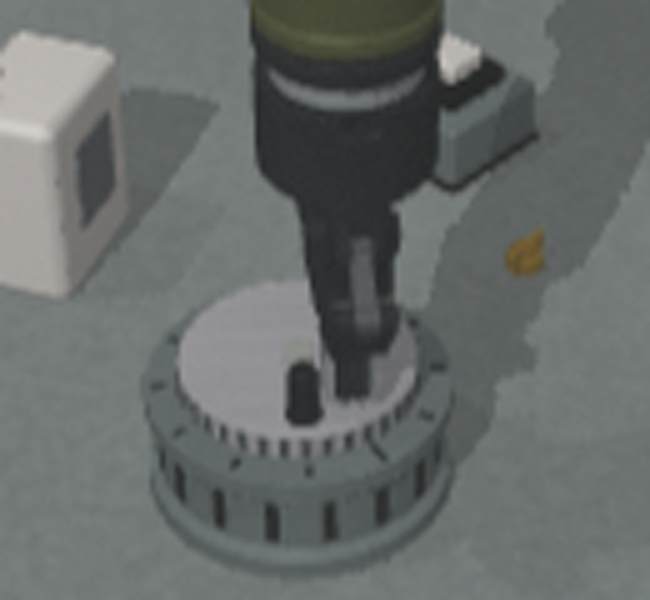

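```bash
cat > pm.py <<'E'
from h import *
import sys
cs=imaging.calibration('side');C=np.array([.5765,.022])
for k in range(12):
    a=np.radians(140.3-30*k); p=C+.042*np.array([np.cos(a),np.sin(a)])
    print(k,((proj(cs,[*p,.103])-[190,130]+.5)*5).round(0),((proj(cs,[*p,.074])-[190,130]+.5)*5).round(0)) if k<6 else 0
E
python3 pm.py
```

```text
0 [351. 352.] [352. 401.]
1 [305. 364.] [306. 413.]
2 [256. 359.] [258. 408.]
3 [219. 339.] [221. 388.]
4 [203. 310.] [206. 359.]
5 [213. 280.] [216. 329.]
```

```bash
python3 -m handwheel '[[0,[0.003,0,0.002],0.07],[0,[0.003,0,0.0015],0.07],[0,[0.003,0,0.001],0.07],[0,[0.003,0,0.001],0.07],[0,[0.003,0,0.001],0.07],[0,[0.003,0,0.001],0.07],[0,[0.003,0,0.001],0.07],[0,[0,0,0],0]]'; python3 arc.py 60 .018
python3 - <<'E'
from h import *
i=imaging.camera('side')[:,:,::-1]; cv2.imwrite('pics/s6.png',cv2.resize(i[130:250,190:320],None,fx=5,fy=5,interpolation=cv2.INTER_CUBIC))
E
```

```text
time: 5.95
eef_pos: [0.5625, 0.0643, 0.0843]
eef_rot: [-0.706, 0.035, -0.036, 0.706]
ft_force: [-0.8, -1.0, 0.1]
width: 0.001
t 5.95 pos [0.5625 0.0643 0.0843] xyaw -5.8 tool shift [ 0.0031 -0.0007  0.0025] F [-0.83 -1.03  0.07] w 0.0005674469771938345 q [-0.08  0.83 -0.2   1.86  0.32  0.48  0.97]
 want yaw -9.699999999999989
 implied turn if touching 55.8 slide along face 0.0013
```

View pics/s6.png

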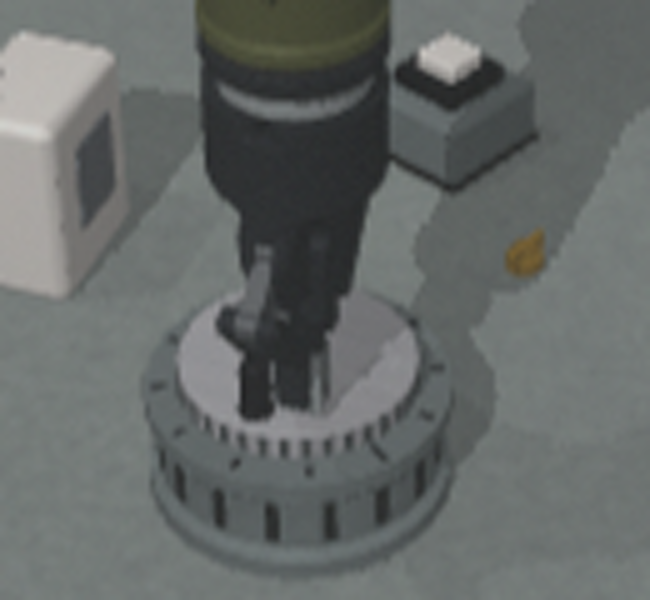

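```bash
python3 -m handwheel '[[0,[0.003,0,0.002],0.07],[0,[0.003,0,0.002],0.07],[0,[0.003,0,0.0015],0.07],[0,[0.003,0,0.001],0.07],[0,[0.003,0,0.001],0.07],[0,[0.003,0,0.001],0.07],[0,[0.003,0,0.001],0.07],[0,[0,0,0],0]]'; python3 arc.py 90 .018
python3 - <<'E'
from h import *
i=imaging.camera('side')[:,:,::-1]; cv2.imwrite('pics/s7.png',cv2.resize(i[130:250,190:320],None,fx=5,fy=5,interpolation=cv2.INTER_CUBIC))
E
```

```text
time: 7.0
eef_pos: [0.5845, 0.0666, 0.0843]
eef_rot: [0.676, -0.206, 0.206, -0.676]
ft_force: [0.6, 0.4, 0.5]
width: 0.0
t 7.0 pos [0.5845 0.0666 0.0843] xyaw -33.8 tool shift [ 0.0046 -0.0007  0.0021] F [0.56 0.36 0.47] w 0.0003766244256006232 q [-0.14  0.85 -0.09  1.79  0.13  0.51  0.66]
 want yaw -39.69999999999999
 implied turn if touching 83.9 slide along face 0.0005
```

View pics/s7.png

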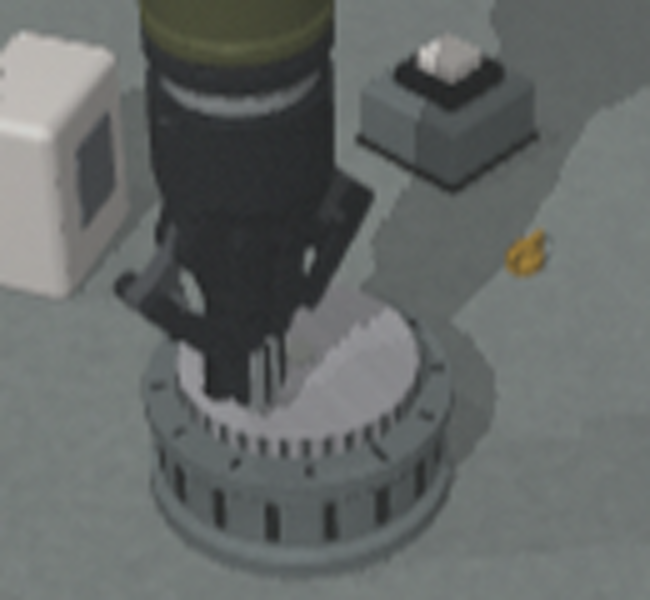

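```bash
python3 -m handwheel '[[0,[0.003,0,0.002],0.07],[0,[0.003,0,0.002],0.07],[0,[0.003,0,0.0015],0.07],[0,[0.003,0,0.001],0.07],[0,[0.003,0,0.001],0.07],[0,[0.003,0,0.001],0.07],[0,[0.003,0,0.001],0.07],[0,[0,0,0],0]]'; python3 arc.py 112 .018
python3 - <<'E'
from h import *
i=imaging.camera('side')[:,:,::-1]; cv2.imwrite('pics/s8.png',cv2.resize(i[130:250,190:320],None,fx=5,fy=5,interpolation=cv2.INTER_CUBIC))
E
```

```text
time: 8.05
eef_pos: [0.6053, 0.0584, 0.0842]
eef_rot: [0.606, -0.364, 0.364, -0.606]
ft_force: [-0.1, 0.2, 0.5]
width: -0.002
t 8.05 pos [0.6053 0.0584 0.0842] xyaw -61.9 tool shift [ 0.0004 -0.0008 -0.0006] F [-0.06  0.22  0.46] w -0.0023556179103494303 q [-0.19  0.86  0.03  1.74 -0.05  0.54  0.36]
 want yaw -61.69999999999999
 implied turn if touching 111.5 slide along face -0.0005
```

View pics/s8.png

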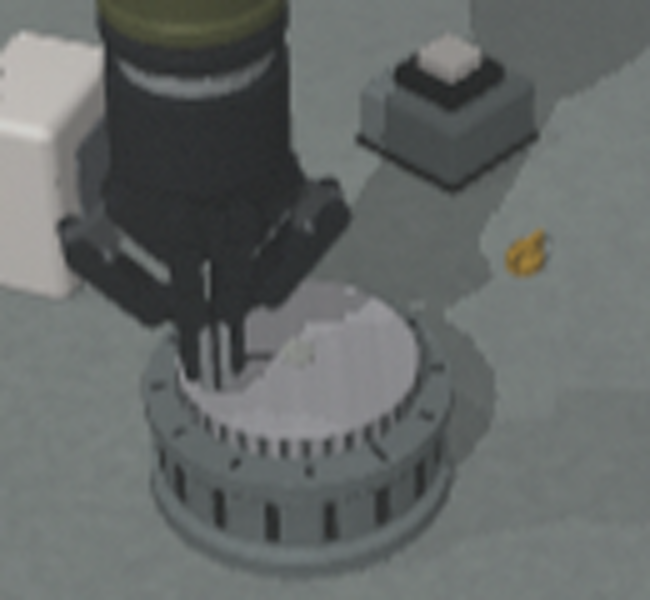

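```bash
python3 -m handwheel '[[0,[-0.01,0,0],0],[0,[-0.015,0,0],0],[0,[0,-0.045,0],0],[0,[-0.06,-0.045,0],0],[0,[-0.06,0,0],0],[0,[0,0,0],0]]'; python3 go.py .553 .312 .12
python3 - <<'E'
from h import *
i=imaging.camera('side')[:,:,::-1]; cv2.imwrite('pics/s9.png',cv2.resize(i[130:250,190:320],None,fx=5,fy=5,interpolation=cv2.INTER_CUBIC))
i=imaging.camera('top')[:,:,::-1]; cv2.imwrite('pics/t9.png',cv2.resize(i[140:240,190:300],None,fx=6,fy=6,interpolation=cv2.INTER_CUBIC))
E
```

```text
time: 8.85
eef_pos: [0.5381, 0.1862, 0.1671]
eef_rot: [-0.607, 0.362, -0.359, 0.609]
ft_force: [0.3, -0.1, -0.8]
width: -0.001
t 8.85 pos [0.5381 0.1862 0.1671] xyaw -61.3 tool shift [-0.1029  0.0477  0.0735] F [ 0.29 -0.08 -0.79] w -0.0014395255570807534 q [-0.45  0.7   0.07  1.81 -0.08  0.64  0.17]
```

View pics/s9.png

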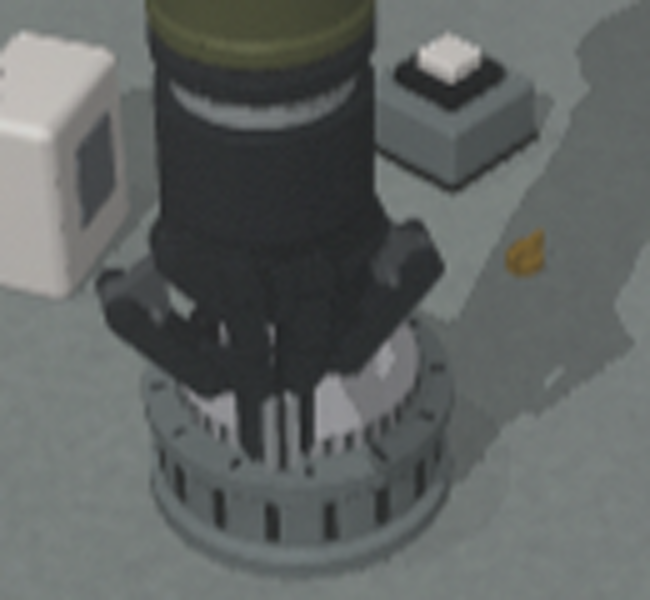

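View pics/t9.png

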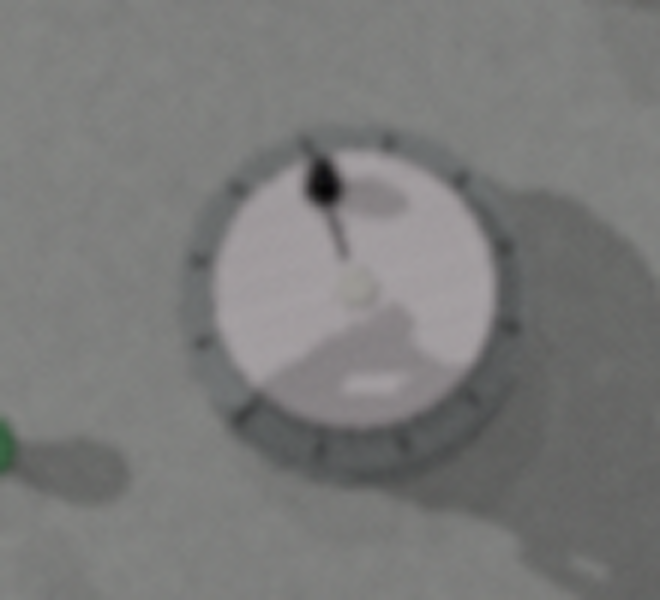

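The top view shows the post (322,182) lined up with the 4th tick (305,143), counting clockwise from the long tick (245,413). Now the start key.

```bash
python3 -m handwheel '[[0,[-0.05,0,0.035],0],[0,[-0.05,0,0.035],0],[0,[0,0.02,0],0],[0,[0,0,0],0],[0,[0,0,0],0]]'; python3 go.py .5535 .3115 .08
python3 - <<'E'
from m import *
c=imaging.calibration('wrist');i=imaging.camera('wrist')[:,:,::-1]; cv2.imwrite('pics/w10.png',i)
i=imaging.camera('top')[:,:,::-1]; cv2.imwrite('pics/t10.png',cv2.resize(i[150:250,80:200],None,fx=5,fy=5,interpolation=cv2.INTER_CUBIC))
i=imaging.camera('side')[:,:,::-1]; cv2.imwrite('pics/s10.png',cv2.resize(i[230:350,150:300],None,fx=5,fy=5,interpolation=cv2.INTER_CUBIC))
E
```

```text
time: 9.57
eef_pos: [0.558, 0.2966, 0.147]
eef_rot: [0.606, -0.365, 0.366, -0.605]
ft_force: [0.2, -0.2, 0.1]
width: 0.003
t 9.575 pos [0.558  0.2966 0.147 ] xyaw -62.2 tool shift [-0.0154  0.067   0.003 ] F [ 0.21 -0.2   0.14] w 0.0028615110440510525 q [-0.62  0.8   0.1   1.63 -0.11  0.72  0.02]
```

View pics/w10.png

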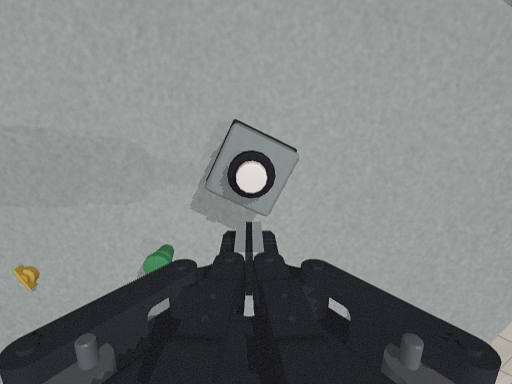

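View pics/s10.png

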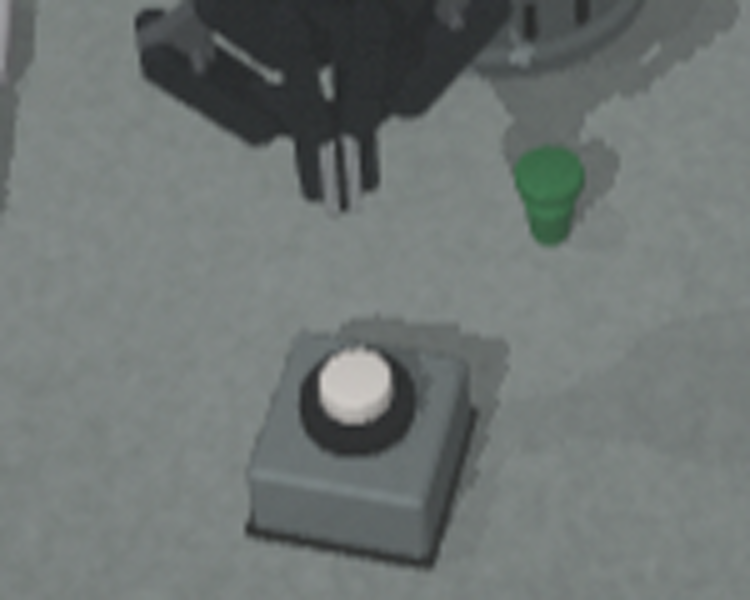

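View pics/t10.png

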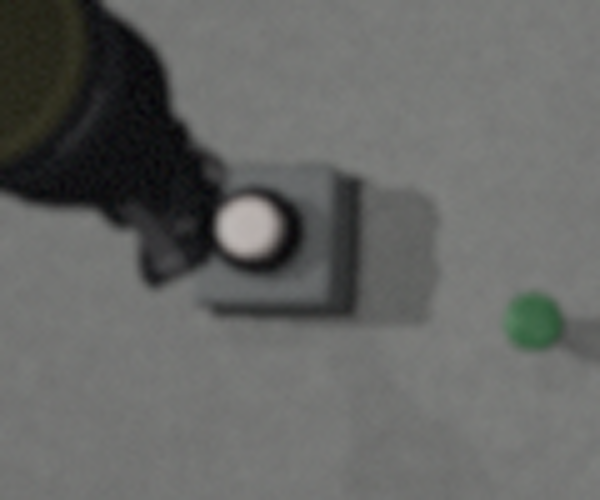

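```bash
python3 - <<'E'
from go import *
c=imaging.calibration('wrist'); p=plane(c,251.3,177,.062); print(p); 
print('tri top/wrist',tri(c,(251.3,177),imaging.calibration('top'),(129.0,194.9)))
p[:2]=(p[:2]+[.5539,.3098])/2
rel([*p[:2],.08])
E
```

```text
[0.55159222 0.31232319 0.062     ]
tri top/wrist [0.55325723 0.31140712 0.05816156]
t 9.725 pos [0.5579 0.2977 0.1476] xyaw -62.2 tool shift [-0.0142  0.0676  0.0016] F [ 0.46 -0.03  0.91] w 0.002837614404455187 q [-0.62  0.8   0.1   1.63 -0.11  0.72  0.02]
```

```bash
python3 -m handwheel '[[0,[-0.0145,0.03,0.002],0],[0,[0,0.035,0],0],[0,[0,0,0],0],[0,[0,0,0],0]]'; python3 go.py .5528 .3112 .062
python3 - <<'E'
from m import *
i=imaging.camera('side')[:,:,::-1]; cv2.imwrite('pics/s11.png',cv2.resize(i[230:350,150:300],None,fx=5,fy=5,interpolation=cv2.INTER_CUBIC))
E
```

```text
time: 10.22
eef_pos: [0.5532, 0.3125, 0.0832]
eef_rot: [-0.605, 0.364, -0.365, 0.606]
ft_force: [-0.1, -0.8, 0.2]
width: 0.002
t 10.225 pos [0.5532 0.3125 0.0832] xyaw -62.1 tool shift [ 0.0009  0.0212 -0.001 ] F [-0.05 -0.76  0.17] w 0.0017414376392806286 q [-0.63  0.89  0.09  1.65 -0.12  0.6   0.01]
```

View pics/s11.png

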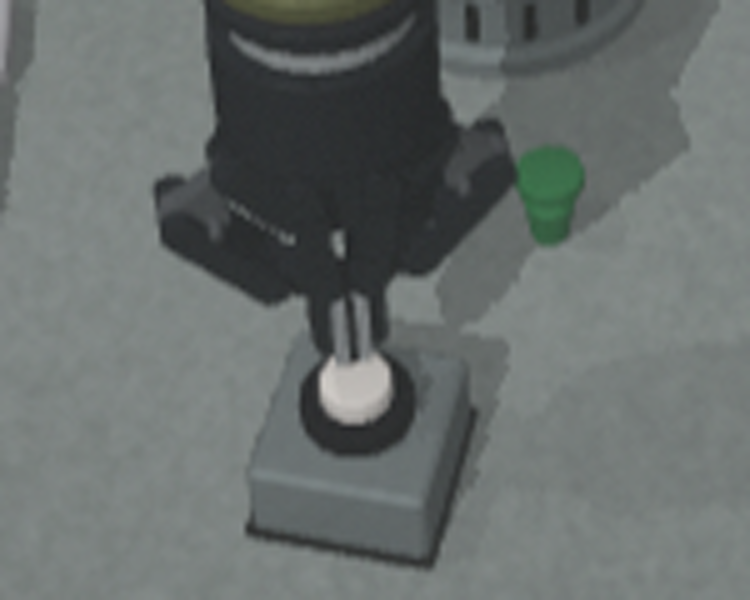

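```bash
python3 -m handwheel '[[0,[0,0.01,-0.001],0],[0,[0,0.008,0],0],[0,[0,0,0],0]]';python3 -m handwheel '[[0,[0,0.003,0],0],[0,[0,0,0],0]]';python3 -m handwheel '[[0,[0,0.003,0],0],[0,[0,0,0],0]]'; python3 go.py .5528 .3112 .056
```

```text
time: 10.65
eef_pos: [0.5506, 0.3119, 0.063]
eef_rot: [0.606, -0.365, 0.364, -0.606]
ft_force: [-0.8, -0.5, -0.2]
width: 0.004
time: 10.9
eef_pos: [0.5513, 0.3123, 0.0609]
eef_rot: [-0.606, 0.364, -0.364, 0.606]
ft_force: [0.1, 0.4, 1.3]
width: -0.003
time: 11.15
eef_pos: [0.5514, 0.3123, 0.058]
eef_rot: [-0.606, 0.364, -0.364, 0.606]
ft_force: [-1.3, -0.5, 4.4]
width: 0.004
t 11.15 pos [0.5514 0.3123 0.058 ] xyaw -62.0 tool shift [0.0017 0.002  0.0008] F [-1.31 -0.48  4.44] w 0.003674146194093283 q [-0.63  0.93  0.08  1.66 -0.12  0.55  0.01]
```

```bash
python3 -m handwheel '[[0,[0,0.002,0],0],[0,[0,0,0],0]]';python3 -m handwheel '[[0,[0,0.001,0],0],[0,[0,0,0],0]]';python3 -m handwheel '[[0,[0,0.001,0],0],[0,[0,0,0],0]]'
```

```text
time: 11.4
eef_pos: [0.5514, 0.3123, 0.0562]
eef_rot: [-0.606, 0.364, -0.364, 0.606]
ft_force: [-0.5, -1.3, 4.6]
width: -0.001
time: 11.65
eef_pos: [0.5514, 0.3124, 0.056]
eef_rot: [-0.606, 0.364, -0.364, 0.606]
ft_force: [-2.2, -1.5, 12.5]
width: -0.0
time: 11.9
eef_pos: [0.5514, 0.3124, 0.0559]
eef_rot: [-0.606, 0.364, -0.365, 0.606]
ft_force: [-4.2, -1.0, 19.0]
width: -0.0
```

Bottomed out (z stops at 0.056 and the force rises past 5 N). Release and retreat.

```bash
python3 -m handwheel '[[0,[0,-0.004,0],0],[0,[0,-0.01,0],0],[0,[0,-0.04,0],0],[0,[-0.04,-0.04,0],0],[0,[-0.05,-0.02,0],0],[0,[-0.05,0,0],0],[0,[0,0,0],0],[0,[0,0,0],0]]'
python3 - <<'E'
from m import *
i=imaging.camera('side')[:,:,::-1]; cv2.imwrite('pics/s12.png',i); print(i.shape)
j=imaging.camera('top')[:,:,::-1]; cv2.imwrite('pics/t12.png',j);cv2.imwrite('pics/t13.png',cv2.resize(j[140:240,110:240+50],None,fx=4,fy=4,interpolation=cv2.INTER_CUBIC))
R=blob(i,205,290,240,325,lambda a:(a.min(2)>135)); print('key',R[:2])
print(status.read_state()['ft_force'])
E
```

```text
time: 12.9
eef_pos: [0.4855, 0.4352, 0.1674]
eef_rot: [0.606, -0.364, 0.365, -0.606]
ft_force: [-0.0, -1.3, -0.2]
width: 0.0
(384, 512, 3)Traceback (most recent call last):
  File "<stdin>", line 4, in <module>
  File "m.py", line 5, in blob
    k=1+np.argmax(st[1:,4]); cs,_=cv2.findContours((l==k).astype(np.uint8),cv2.RETR_EXTERNAL,cv2.CHAIN_APPROX_NONE)
        ~~~~~~~~~^^^^^^^^^^
    return _wrapfunc(a, 'argmax', axis=axis, out=out, **kwds)
    return bound(*args, **kwds)
ValueError: attempt to get argmax of an empty sequence
```

View pics/s12.png

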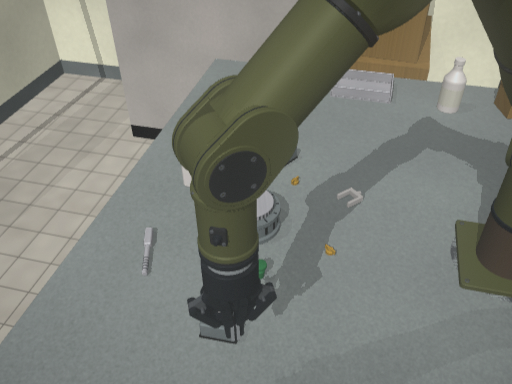

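View pics/t13.png

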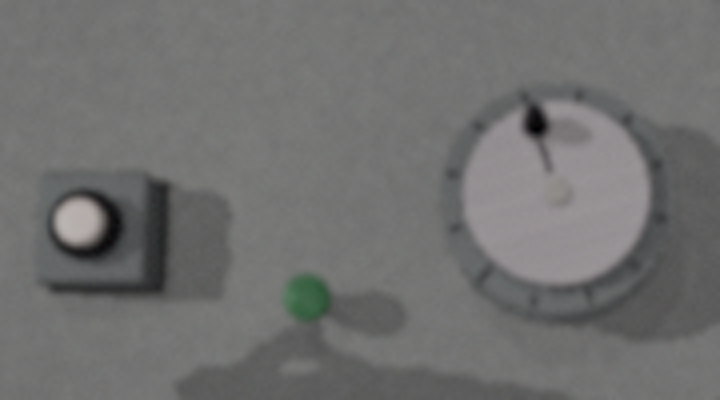

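```bash
python3 -m handwheel '[[0,[-0.05,-0.04,-0.05],0],[0,[-0.05,0,-0.05],0],[0,[0,0,-0.05],0],[0,[0,0,-0.05],0],[0,[0,0,0],0],[0,[0,0,0],0]]'
python3 - <<'E'
from m import *
i=imaging.camera('side')[:,:,::-1]; cv2.imwrite('pics/s14.png',i)
j=imaging.camera('top')[:,:,::-1]; cv2.imwrite('pics/t14.png',j)
R=blob(j,120,185,145,210,lambda a:(a.min(2)>120)); print('key top',R[:2])
try: print('side',blob(i,205,290,240,325,lambda a:(a.min(2)>135))[:2])
except Exception as e: print(e)
print(status.read_state()['ft_force'])
E
```

```text
time: 13.75
eef_pos: [0.2871, 0.4233, 0.199]
eef_rot: [-0.605, 0.365, -0.365, 0.606]
ft_force: [0.3, 0.7, 0.1]
width: -0.001
key top (array([129.02061856, 194.90721649]), np.int32(97))
side (array([220.4625, 306.4625]), np.int32(160))
[ 0.24336584  0.36699478 -0.41938534]
```

View pics/s14.png

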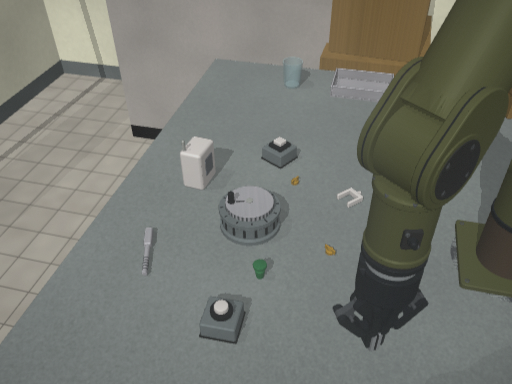

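View pics/t14.png

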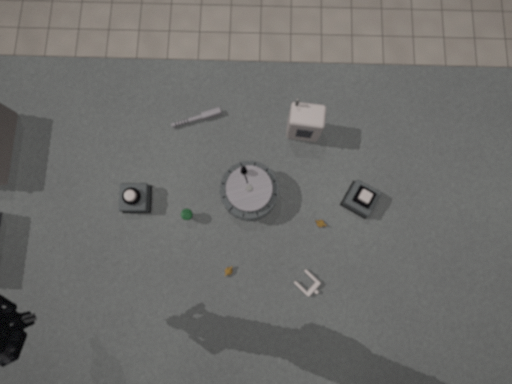

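The start key is back up: its blob is at the same pixel as at the start. The post stands at click 4, in the side view at (231,197) against an expected (230,192). Nothing else has moved.

```bash
python3 -c "
from station import ticket
print(ticket.job_done())"
```

```text
the job is handed in; nothing more can be done
None
```

The job is done and handed in: the dial is at the fourth click, and the start key was pressed fully down and has come back up. The robot's clock read about 14 s of the 51 s allowed.

- **Dial:** I pushed the post clockwise with the shut fingertips along its arc, checking the side camera after each click. The readings I took while pushing never passed about 5 N. The final top and side views show the post at the fourth tick clockwise from the long tick, and it stayed there after I withdrew.
- **Start key:** I pressed it until it stopped, with the fingertip at 0.056 m, which is its full 6 mm of travel. Force at the stop reached about 19 N, more than the 5 N needed. After release its image was back within 0.05 pixel of where it started in both views.
- **Everything else:** The square key and the loose things look unchanged by eye in the final pictures, and the arm stands clear of everything.

Two checks were less clean. The side camera put the dial centre about 5 mm from the top camera in y, so I used the wrist camera's fit of the rim ticks. One side-view check of the key failed because the arm was in the way, and I repeated it once the arm had moved aside.

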